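Prove the new door stay on a lift-up locker

ROBOT

A 6-joint arm with a two-finger parallel gripper is mounted at the origin on the work surface. World frame = base frame: x ahead of the robot, y to its left, z up, the work surface at z = 0. Lengths are in m, angles in rad, forces in N, time in s.
With the tool pointing down it reaches from about 0.25 to 0.775 m from the base axis. Payload 4 kg.
Tool frame: the origin (TCP) lies at the very end of the fingers, on their centre line; the grasp point (between the pads) lies 19 mm behind it; z points along the fingers, y is the direction in which the jaws open and shut (so a half turn about z gives the same grasp; the last joint's range is limited). The gripper opens to 94 mm and grips with 3 to 60 N. Pads are 16 mm wide; open, the fingers measure 119 mm over their backs; the gripper's body (75 mm by 177 mm) begins 78 mm behind the grasp point.
Start: joints at [-1.333, 0.087, 1.371, -0, 1.684, -0.103], TCP at [0.184, -0.518, 0.206] pointing down, gripper open.
Joint ranges: [-3.1, 3.1], [-0.76, 2.03], [0.27, 2.55], [-1.08, 4.22], [0.17, 2.65], [-2.57, 2.57]. Speed limits (rad/s): [2.79, 2.79, 3.14, 3.14, 3.14, 3.14].

INTERFACE

Orientations are given as [roll, pitch, yaw] about the fixed x, y, z axes, in that order (R = Rz(yaw) Ry(pitch) Rx(roll)).
In Python, from bench import robot, snapshot, calibration gives the robot as it stands. The module is installed in compiled form; this text tells all that it offers.
- The arm moves only by the tool servo_tool, never from a script. Its argument "series" is text: rows parted by semicolons, each of 5 numbers parted by spaces: the closure, from -1 (fully open) to 1 (shut), then the shift along the tool's x, y, z in cm, then the turn about the tool's z in rad. A call has 1 to 20 rows; each row is the pose to reach, as a shift and turn from the pose commanded when the call began, along the tool's axes at that moment; what a row does not reach only later rows make up. A row lasts 1/12 s, in which the tool goes at most 41.7 mm and 7.16 degrees, less where a joint would pass 70% of its speed; a pose out of reach is approached as far as the arm can. A call with a gripper value outside its range is refused whole. The fingers move at their own pace and stop on an object; the grip force is fixed at half the most. Time passes only in rows, so rows that repeat a pose let the fingers close. It gives the time, the measured TCP pose, the force and the opening at its end, in the units of the state.
- robot.get_obs(): the state, without advancing time (a new reading comes with each control period).
- snapshot(name): name is "side" or "top"; returns (picture, depth): 400x640x3 uint8, red, green, blue; 400x640 float32, m along the optical axis (not along the pixel's ray), 0 where there is no reading.
- calibration(name): a dict with "fx", "fy", "cx", "cy" (pixels), "k1" (the pictures are not rectified: a ray, as slopes to the right and down, at radius r is drawn at 1 + k1 r^2 times it, then the intrinsics apply), "rvec" (rotation vector, rad) and "tvec" (3), from world to camera coordinates, as OpenCV has them. Camera axes: x right, y down, z forward; pixel columns grow to the right and rows downward; lengths in m; the calibration is good to about 2 mm. A picture is of the moment at which its call begins. calibration takes no time and is no camera call.
- robot.close_job(): hands the job in, once; it reports no verdict.
The state is a dict: "time": time; "joint_positions": joint angles; "qvel": joint speeds; "joint_torque": joint torques, N m; "tool_pos": TCP position; "ee_rot": TCP orientation; "wrist_force": force on the tool from outside, world axes, zero at the start; "wrist_torque": the same for the moment, N m; "width": finger opening in m.
Only numpy, scipy, OpenCV 4.12 (cv2) and the standard library are available. Lean on these libraries where they do the work, as an engineer would, in place of code of your own. Each camera call takes 0.05 s, during which the arm holds its last target. There are 200 camera calls.

TASK

The small blue locker on the bench has just been given a new door stay, and it has to be tried before the locker goes back up on the wall: raise its lift-up door by the bar until the stay locks, and let go so that the stay alone holds it up for a second. Then unlock the stay with its pedal and lower the door until it is fully shut, without letting it slam and without pushing the other things on the bench about.

Things in the scene. Friction and masses are not known exactly. Their poses are not given: they have to be found in the camera images.
- locker: Blue sheet-steel locker fixed to the bench: 250 mm wide (its y), 210 mm deep (its x), 170 mm high at the back; its top slopes down 30 degrees to a 90 mm high front wall on the robot's side (its -x). Origin: on the bench, 20 mm in front of the hinge line, mid-width; z up. Turned up to 0.25 rad either way.
- flap (a joint): Door angle, rad: 0 shut (sloping 30 degrees down to the front), grows as the bar is raised, stop 1.43. Starts at 0 to 0.3. The stay clicks in past about 1.32; let go, the door rests on it at about 1.31. Door 0.6 kg, spring-balanced, stiff hinge: unlocked it sinks slowly to 0.4 - 0.6 and stays put below that. Lifting takes 1 to 5 N at the bar; pushing down about 2 N on the bar shuts it.
- flap_handle (a point): Middle of the door's bar handle: round steel bar 12 mm thick, 160 mm long, parallel to the hinge (locker's y), on two 10 mm arms at its ends, 65 mm beyond the door's free edge, with open space all round it for a finger. It is 215 mm from the hinge line: shut, 68 mm above the bench and 189 mm in front of the hinge; about 0.32 m up when locked.
- flap_hinge (a point): Middle of the hinge line, 170 mm above the bench. The blue door panel (260 mm wide, 150 mm long from the hinge, 10 mm thick) and the bar turn about it.
- stay (a joint): Angle of the stay's steel catch, rad: 0 at its sprung rest, where it stands under the door's side pin and locks; up to 0.28 as the pedal is pushed down. Raising the door, the pin pushes it aside (to about 0.13) until it snaps back at the lock. Pushed past about 0.15 it frees the locked door, which starts to sink; keep it down until the door is below 1.2.
- stay_pad (a point): Middle of the top face of the stay's release pedal: flat steel plate 40 by 36 mm, 8 mm thick, on a cranked bar at the locker's right side (its -y side, seen from the robot), 82 mm out from the door's side edge, about 78 mm above the bench at rest. Pushed straight down with 2 to 8 N it sinks up to 25 mm; a spring lifts it back.
- dolly: Steel hammering block, 60 by 85 by 32 mm, on the bench in front of the locker; not to be moved. Origin under its middle.
- tape: Grey roll of tape lying flat, 84 mm across, 24 mm high, in front of the locker; not to be moved. Origin under its middle.
- jar: Jar, 60 mm across, 75 mm high, standing at the locker's left side; not to be moved. Origin under its middle.
- can: Can, 62 mm across, 130 mm high, standing out beyond the pedal on the locker's right; not to be moved. Origin under its middle.
- hammer: Hammer lying on the bench on the right; not to be moved. Origin near the middle of its length.
- wrench: Wrench lying on the bench on the left; not to be moved. Origin near the middle of its length.
- rivet_box: Small carton 50 by 90 by 35 mm lying on the flat back part of the locker's top, behind the hinge; it stays there. Origin under its middle.

How it is judged:
By the outcome, as a careful person would: the job done as asked, in the order asked, and still so for the second after the job is handed in, with the robot touching nothing.
It also fails if it takes over 56 s, if anything falls off the work surface, if the arm or the gripper's body presses on something with over 40 N, if the wrist force passes 120 N, or if a joint passes its speed limit or range.

## Working session

There is one attempt and no reset: what is moved stays moved. The work goes in short steps, Python scripts to look and compute and a tool call to move; the robot and the scene stay as the last step left them, time stands still between calls to the robot, and variables do not carry over. Pictures are saved under pics/ and viewed, about 8 in all and at most 12, crops included, and the job is handed in when it is done.

Besides the shell and the picture viewer there is one more tool, called after ">>>" as name(argument=value, ...) on one line, values as JSON. servo_tool: Moves the arm, as the interface text tells. Its arguments: {"type":"object","properties":{"series":{"type":"string"}},"required":["series"]}

```bash
mkdir -p pics; cat > h.py <<'E'
import numpy as np, cv2
from bench import robot, snapshot, calibration
from scipy.spatial.transform import Rotation as R
def cam(n):
    c=calibration(n); K=np.array([[c['fx'],0,c['cx']],[0,c['fy'],c['cy']],[0,0,1]],float)
    return K,np.array([c['k1'],0,0,0,0.]),R.from_rotvec(np.ravel(c['rvec'])).as_matrix(),np.ravel(c['tvec'])
def cloud(n,depth):
    K,D,Rm,t=cam(n); h,w=depth.shape
    uv=np.stack(np.meshgrid(np.arange(w),np.arange(h)),-1).reshape(-1,1,2).astype(np.float64)
    r=cv2.undistortPoints(uv,K,D).reshape(h,w,2)
    P=np.dstack([r*depth[...,None],depth])
    W=(P-t)@Rm; W[depth==0]=np.nan
    return W
def save(n,img): cv2.imwrite('pics/%s.png'%n,img[...,::-1])
E
python3 - <<'E'
from h import *
for n in('side','top'):
    p,d=snapshot(n); save(n+'0',p); np.savez(n+'0.npz',p=p,d=d)
    K,D,Rm,t=cam(n); print(n,-Rm.T@t,Rm[2])
o=robot.get_obs(); print(o)
E
```

```text
side [0.11607513 0.90984602 1.09146905] [ 0.31042622 -0.63538204 -0.7070539 ]
top [0.25595782 0.05975009 1.65424828] [ 0.17537609 -0.01311675 -0.98441413]
{'time': 0.1, 'joint_positions': array([-1.33311869e+00,  8.78725437e-02,  1.37208184e+00,  4.23967309e-07,
        1.68358920e+00, -1.03080290e-01]), 'qvel': array([-0.00017171, -0.00334744, -0.00205656,  0.00062028,  0.00221826,
       -0.00061671]), 'joint_torque': array([ 2.52939884e-03, -3.41251624e+01, -3.03300798e+01,  7.21329404e-02,
        3.04296752e-02, -9.40237669e-05]), 'tool_pos': array([ 0.18370192, -0.51789937,  0.20443669]), 'ee_rot': array([-3.13965212e+00, -2.01165642e-04,  3.40757782e-01]), 'wrist_force': array([ 0.50516956,  0.14013288, -0.30757957]), 'wrist_torque': array([ 0.02070389,  0.054313  , -0.01036204]), 'width': 0.09392591190047428}
```

View pics/side0.png

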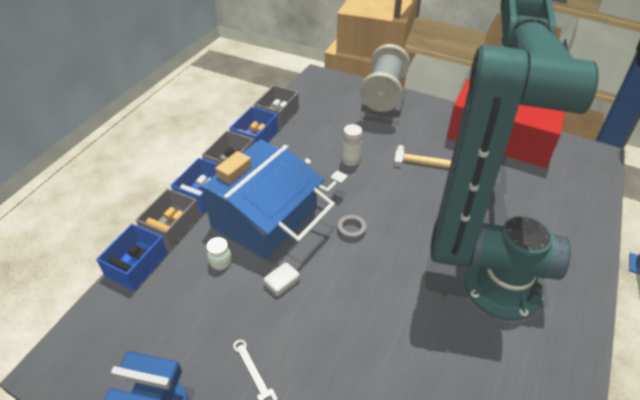

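View pics/top0.png

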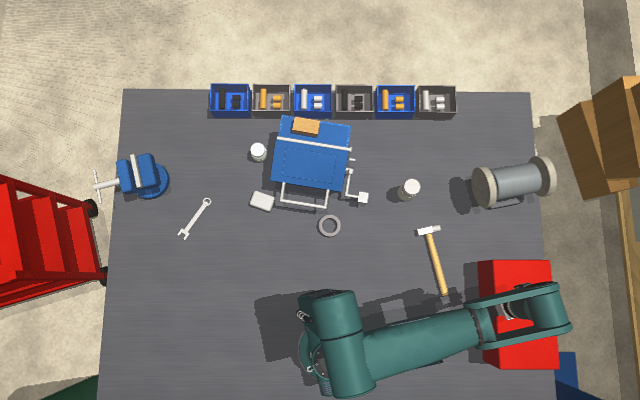

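The top view (image up = +x, left = +y) shows the bar at about (282,203)–(327,208), the pedal at (363,197), the hinge strip at (276,138)–(352,150), the tape at (329,226), the block at (262,201), the can at (411,187) and the jar at (258,152).

```bash
python3 - <<'E'
from h import *
z=np.load('top0.npz'); p,d=z['p'],z['d']; W=cloud('top',d)
for nm,(u,v) in dict(barL=(284,205),bar=(305,207),barR=(325,208),pedal=(363,197),hL=(278,139),hR=(350,150),tape=(320,226),block=(262,201),can=(411,185),jar=(258,150),box=(306,126),doorfrontL=(276,181),doorR=(340,191),hammer=(428,231)).items():
    w=W[v-3:v+4,u-3:u+4].reshape(-1,3); i=np.nanargmax(w[:,2]); print(nm,np.round(W[v,u],3),'top',np.round(w[i],3))
def comp(mask,nm):
    n,l,s,c=cv2.connectedComponentsWithStats(mask.astype(np.uint8))
    for i in range(1,n):
        if s[i,4]>25: print(nm,s[i],np.round(np.nanmedian(W[l==i],0),3))
g=p.astype(int); br=(g.min(2)>150)
roi=np.zeros(br.shape,bool); roi[110:245,230:440]=1
comp(br&roi&(W[...,2]>.015),'bright')
# bar line: pts in the bar area
m=np.zeros_like(roi);m[200:214,286:324]=1
m&=(W[...,2]>.05)&(g.min(2)>140); P=W[m]; print(len(P),np.median(P,0)); k=np.polyfit(P[:,1],P[:,0],1);print('bar dir',k, P[:,1].min(),P[:,1].max(),P[:,2].max())
# door plane
m=np.zeros_like(roi);m[152:180,285:338]=1; P=W[m]; A=np.c_[P[:,:2],np.ones(len(P))]
c,r,_,_=np.linalg.lstsq(A,P[:,2],rcond=None); print('door',c,'slope',np.degrees(np.arctan(np.hypot(*c[:2]))),'yaw',np.arctan2(c[1],c[0]))
big=cv2.resize(p[100:250,225:440],None,fx=3.6,fy=3.6,interpolation=cv2.INTER_CUBIC); save('crop0',big)
E
```

```text
barL [ 0.532  0.167 -0.002] top [0.525 0.149 0.109]
bar [0.524 0.086 0.003] top [0.517 0.095 0.115]
barR [0.504 0.013 0.11 ] top [0.514 0.017 0.115]
pedal [ 0.55  -0.127  0.079] top [ 0.541 -0.13   0.089]
hL [0.735 0.18  0.185] top [0.74  0.176 0.191]
hR [ 0.696 -0.072  0.188] top [ 0.696 -0.072  0.188]
tape [0.449 0.029 0.026] top [0.437 0.033 0.032]
block [0.542 0.248 0.028] top [0.528 0.246 0.043]
can [ 0.585 -0.294  0.129] top [ 0.572 -0.281  0.139]
jar [0.727 0.263 0.076] top [0.737 0.258 0.083]
box [0.776 0.082 0.207] top [0.77  0.072 0.212]
doorfrontL [0.596 0.188 0.133] top [0.599 0.192 0.138]
doorR [ 0.561 -0.039  0.134] top [ 0.57  -0.028  0.142]
hammer [ 0.431 -0.374  0.033] top [ 0.442 -0.374  0.036]
bright [277 136  75  16 220] [0.721 0.054 0.182]
bright [250 143  16  17 182] [0.727 0.263 0.075]
bright [345 175  23  28 172] [ 0.558 -0.113  0.076]
bright [404 179  16  15 189] [ 0.581 -0.295  0.131]
bright [280 182  49  27 214] [0.525 0.096 0.112]
bright [250 191  24  20 322] [0.545 0.248 0.033]
bright [319 215  21  21 167] [ 0.453 -0.005  0.025]
bright [417 225  23  10 140] [ 0.438 -0.375  0.026]
114 [0.51850655 0.08666062 0.10957693]
bar dir [0.15732103 0.50533809] 0.02038775290685952 0.15311232137942826 0.11629137993516801
 ** On entry to DLASCL parameter number  4 had an illegal value
 ** On entry to DLASCL parameter number  4 had an illegal valueTraceback (most recent call last):
  File "<stdin>", line 17, in <module>
    x, resids, rank, s = _umath_linalg.lstsq(a, b, rcond,
                         ~~~~~~~~~~~~~~~~~~~^^^^^^^^^^^^^
                                             signature=signature)
                                             ^^^^^^^^^^^^^^^^^^^^
    raise LinAlgError("SVD did not converge in Linear Least Squares")
numpy.linalg.LinAlgError: SVD did not converge in Linear Least Squares
```

>>> servo_tool(series="0 4 -3.5 -6 0;0 7 -6 -10 -0.1;0 10 -9 -10 -0.2;0 13 -11.5 -10 -0.3;0 16 -14 -10 -0.4;0 19 -17 -10 -0.5;0 22 -19.5 -10 -0.6;0 25 -22 -10 -0.7;0 28 -25 -10 -0.8;0 31 -27.5 -10 -0.9;0 34 -30 -10 -1;0 37 -33 -10 -1.075;0 40 -35.5 -10 -1.075;0 43 -38 -10 -1.075;0 46 -41 -10 -1.075;0 49 -43.5 -10 -1.075;0 51 -45 -10 -1.075;0 51.8 -45.8 -10 -1.075;0 51.8 -45.8 -10 -1.075;0 51.8 -45.8 -10 -1.075")

```text
time: 1.77
tool_pos: [0.5188, 0.087, 0.3044]
ee_rot: [-3.139, 0.001, 1.418]
wrist_force: [0.0, -0.2, -0.5]
width: 0.0469
```

```bash
python3 - <<'E'
from h import *
p,d=snapshot('side'); W=cloud('side',d)
o=robot.get_obs(); print(o['time'],o['tool_pos'],o['ee_rot'],o['width'],o['joint_positions'])
g=p.astype(int); 
# bar points: bright, in the box near the expected bar
m=(g.min(2)>150)&(W[...,2]>.085)&(W[...,2]<.125)&(W[...,0]>.48)&(W[...,0]<.56)&(W[...,1]>0)&(W[...,1]<.18)
P=W[m]; print(len(P),np.median(P,0),P.min(0),P.max(0)); print(np.polyfit(P[:,1],P[:,0],1))
save('side1',cv2.resize(p[100:300,150:420],None,fx=2.9,fy=2.9))
E
```

```text
1.8167 [0.51858236 0.08606204 0.30491813] [-3.14028392e+00  1.05617546e-03  1.41598657e+00] 0.04680343430366665 [ 5.70853738e-02  3.61431377e-02  1.22923554e+00 -7.94434101e-04
  1.87771547e+00  2.11656373e-01]
275 [0.51933706 0.0802572  0.11061304] [0.50019063 0.00284426 0.10223204] [0.55968616 0.17709091 0.12490713]
[0.08121609 0.51505799]
```

View pics/side1.png

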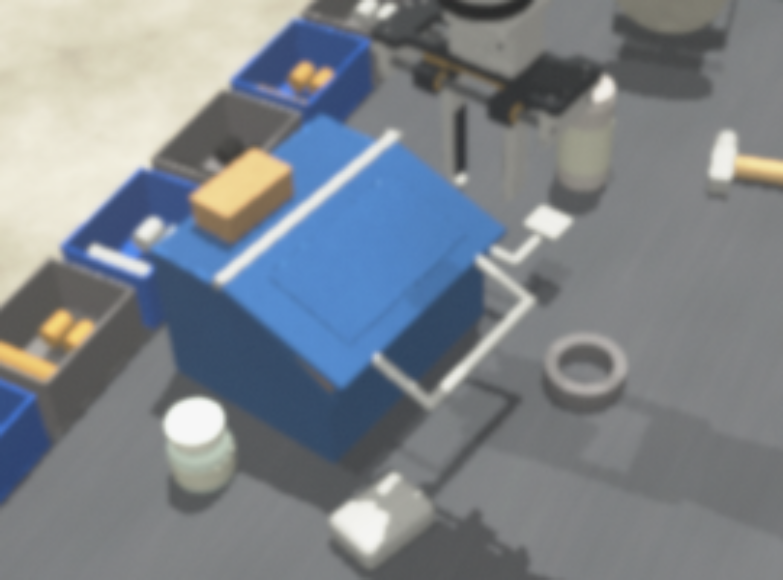

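The side view shows the gripper above the locker with its jaws across the bar. The bar at crop (430,400)–(530,300) agrees with the top view to a few mm. I'll go down and grip.

>>> servo_tool(series="0 0 0 4 0;0 0 0 8 0;0 0 0 12 0;0 0 0 15 0;0 0 0 17.5 0;0 0 0 19.5 0;0 0 0 21 0;0 0 0 21.8 0;0 0 0 21.8 0;0.5 0 0 21.8 0;1 0 0 21.8 0;1 0 0 21.8 0;1 0 0 21.8 0;1 0 0 21.8 0")

```text
time: 2.98
tool_pos: [0.5193, 0.0864, 0.0885]
ee_rot: [3.14, -0.0, 1.416]
wrist_force: [-6.8, 0.7, 0.6]
width: 0.0173
```

>>> servo_tool(series="1 0 0 0 0;1 0 0 0 0;1 0 0 0 0")

```text
time: 3.23
tool_pos: [0.5172, 0.0868, 0.0866]
ee_rot: [-3.137, 0.0, 1.416]
wrist_force: [-5.9, 1.4, -0.2]
width: 0.0109
```

>>> servo_tool(series="1 0 -0.4 -1.1 0;1 0 -0.7 -2.1 0;1 0 -0.9 -3.2 0;1 0 -1.0 -4.2 0;1 0 -1.1 -5.3 0;1 0 -1.1 -6.4 0;1 0 -1.1 -7.5 0;1 0 -1.0 -8.5 0;1 0 -0.9 -9.6 0;1 0 -0.7 -10.7 0;1 0 -0.4 -11.7 0;1 0 -0.1 -12.7 0;1 0 -0.1 -12.7 0")

```text
time: 4.32
tool_pos: [0.5146, 0.0872, 0.2174]
ee_rot: [-3.135, 0.0, 1.417]
wrist_force: [-13.1, 2.2, 3.5]
width: 0.0114
```

>>> servo_tool(series="1 0 -0.2 -1 0;1 0 0.2 -2.1 0;1 0 0.7 -3 0;1 0 1.15 -4 0;1 0 1.7 -4.9 0;1 0 2.3 -5.8 0;1 0 2.9 -6.7 0;1 0 3.6 -7.5 0;1 0 4.3 -8.3 0;1 0 5.05 -9.1 0;1 0 5.6 -9.7 0;1 0 6.2 -10.2 0;1 0 6.2 -10.2 0;1 0 6.2 -10.2 0")

```text
time: 5.48
tool_pos: [0.578, 0.077, 0.322]
ee_rot: [3.138, -0.001, 1.416]
wrist_force: [-8.2, 1.1, 6.5]
width: 0.0112
```

```bash
cat > look.py <<'E'
from h import *
import sys
nm=sys.argv[1]
p,d=snapshot('side'); W=cloud('side',d)
o=robot.get_obs(); print(o['time'],o['tool_pos'],o['wrist_force'],o['width'],o['qvel'].round(3))
g=p.astype(int); H=np.array([.718,.055,.17]); X=np.array([.988,-.154]);Y=np.array([.154,.988])
L=np.dstack([(W[...,:2]-H[:2])@X,(W[...,:2]-H[:2])@Y,W[...,2]-.17])
r=np.hypot(L[...,0],L[...,2])
# bar & arms: bright points at radius .16-.225 within the bar's width
m=(g.min(2)>130)&(abs(L[...,1])<.09)&(r>.165)&(r<.235)&(L[...,0]<-.03)&(W[...,2]>.03)&(g.max(2)-g.min(2)<45)
m&=abs(L[...,1])>.035
a=np.arctan2(L[...,2],-L[...,0])[m]; rr=r[m]
print('n',m.sum(),'flap from bar (median,10,90%)',np.round(np.percentile(a,[50,10,90])+.494,3),'r',np.median(rr))
b=(g[...,2]>g[...,0]+50)&(abs(L[...,1])<.12)&(r>.03)&(r<.15)&(L[...,0]<-.02)&(W[...,2]>.05)
ph=np.arctan2(L[...,2],-L[...,0])[b]; hs=np.histogram(ph,bins=np.arange(-.6,1.2,.1)); print('blue',hs[0])
save(nm,cv2.resize(p[50:300,150:450],None,fx=2.4,fy=2.4))
E
python3 look.py side2
```

```text
5.5333 [0.57792907 0.07699049 0.32197037] [-8.48945162  1.80476771  7.24474989] 0.01136684547743874 [ 0.    -0.004  0.004 -0.001 -0.004 -0.001]
n 148 flap from bar (median,10,90%) [1.353 1.333 1.372] r 0.21943570258147851
blue [161  19   0   0   0   0   0   0   0   0   0   0   0   0  35 174  58]
```

View pics/side2.png

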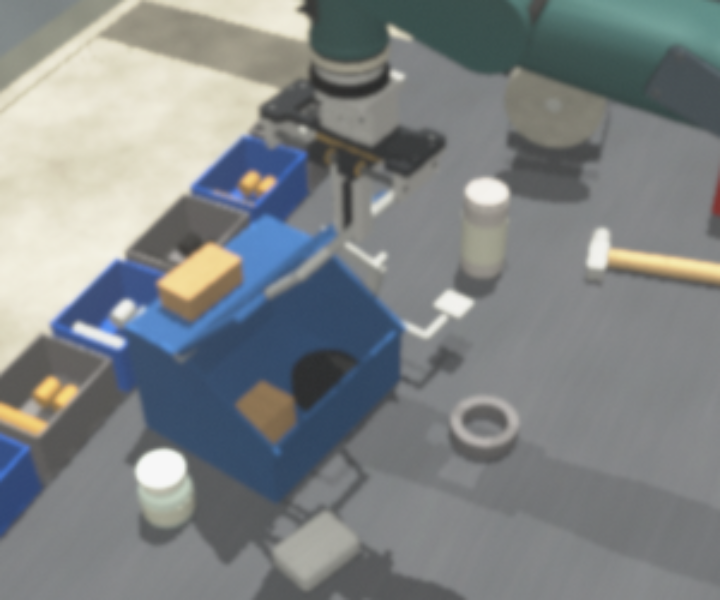

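The image shows the door up with the bar in the jaws, flap about 1.35 by bar depth. I'll go a little further, relax the radial load, then let go.

>>> servo_tool(series="1 0 0 -0.3 0;1 0 0 -0.6 0;1 0 0 -0.7 0;1 0 0 -0.7 0")

```text
time: 5.87
tool_pos: [0.58, 0.0766, 0.3241]
ee_rot: [3.139, 0.0, 1.415]
wrist_force: [0.6, -0.1, -2.3]
width: 0.0109
```

```bash
python3 look.py side3
```

```text
5.9167 [0.57987598 0.07666045 0.32397735] [-0.13159625  0.25695912 -1.44760261] 0.010901830975435518 [ 0.    -0.002  0.006  0.001  0.003 -0.   ]
n 147 flap from bar (median,10,90%) [1.366 1.345 1.385] r 0.21928701713001555
blue [176  16   0   0   0   0   0   0   0   0   0   0   0   0  14 147  52]
```

>>> servo_tool(series="0.5 0 0 0 0;0 0 0 0 0;0 0 0 0 0;0 0 0 0 0;0 0 0 0 0;0 0 0 -2 0;0 0 0 -4 0;0 0 0 -6 0;0 0 0 -7 0;0 0 0 -7 0")

```text
time: 6.75
tool_pos: [0.5798, 0.077, 0.397]
ee_rot: [3.135, -0.001, 1.416]
wrist_force: [-0.3, 0.2, 1.5]
width: 0.0471
```

```bash
python3 look.py side4
```

```text
6.8 [0.57965204 0.07700863 0.39517902] [ 0.03932862 -0.32710352  0.49518324] 0.047025801499402026 [ 0.     0.013  0.059  0.002 -0.011  0.   ]
n 167 flap from bar (median,10,90%) [1.321 1.297 1.337] r 0.21950215198995174
blue [139  14   2   0   0   0   0   0   0   0   0   0   0   0 201 192  69]
```

```bash
python3 - <<'E'
from h import *
z=np.load('top0.npz')
H=np.array([.718,.055]); X=np.array([.988,-.154]);Y=np.array([.154,.988])
ps,ds=snapshot('side')
for n,p,d in (('top',z['p'],z['d']),('side',ps,ds)):
    W=cloud(n,d); g=p.astype(int); L=np.dstack([(W[...,:2]-H)@X,(W[...,:2]-H)@Y])
    m=(g.min(2)>140)&(W[...,2]>.06)&(W[...,2]<.1)&(L[...,1]<-.18)&(L[...,1]>-.25)&(abs(L[...,0]+.14)<.06)
    P=W[m]; Q=L[m]; print(n,len(P),P.mean(0).round(4),np.percentile(Q,[2,50,98],axis=0).round(3).tolist(),np.median(P[:,2]))
    c=P[:,:2].mean(0)
o=robot.get_obs(); t=o['tool_pos']; yw=o['ee_rot'][2]
print(o['time'],t)
E
```

```text
top 102 [ 0.5508 -0.1247  0.0791] [[-0.156, -0.22], [-0.137, -0.204], [-0.12, -0.185]] 0.07920596462972634
side 129 [ 0.5477 -0.1234  0.0788] [[-0.159, -0.224], [-0.141, -0.201], [-0.121, -0.186]] 0.07919028136775623
6.85 [0.57941882 0.07698766 0.39360089]
```

>>> servo_tool(series="1 -3 0 0 0;1 -6 0 0 0;1 -9 0 0 0;1 -12 0 0 0;1 -15 0 0 0;1 -18 0 0 0;1 -20 0 0 0;1 -20.6 0 0 0;1 -20.6 0 4 0;1 -20.6 0 8 0;1 -20.6 0 12 0;1 -20.6 0 16 0;1 -20.6 0 20 0;1 -20.6 0 23 0;1 -20.6 0 26 0;1 -20.6 0 28 0;1 -20.6 0 28.5 0;1 -20.6 0 28.5 0;1 -20.6 0 28.5 0")

```text
time: 8.43
tool_pos: [0.5478, -0.1261, 0.1091]
ee_rot: [3.141, -0.0, 1.416]
wrist_force: [-0.3, 0.4, 0.2]
width: 0.0004
```

```bash
python3 look.py side5
```

```text
8.4833 [ 0.54851255 -0.12648091  0.110248  ] [0.03074701 0.43667723 0.43686674] 0.00048608050667202477 [-0.004 -0.01  -0.019 -0.001 -0.001 -0.003]
n 191 flap from bar (median,10,90%) [1.322 1.297 1.34 ] r 0.2192778260310394
blue [168  19   0   0   0   0   0   0   0   0   0   0   0   0 196 194  68]
```

View pics/side5.png

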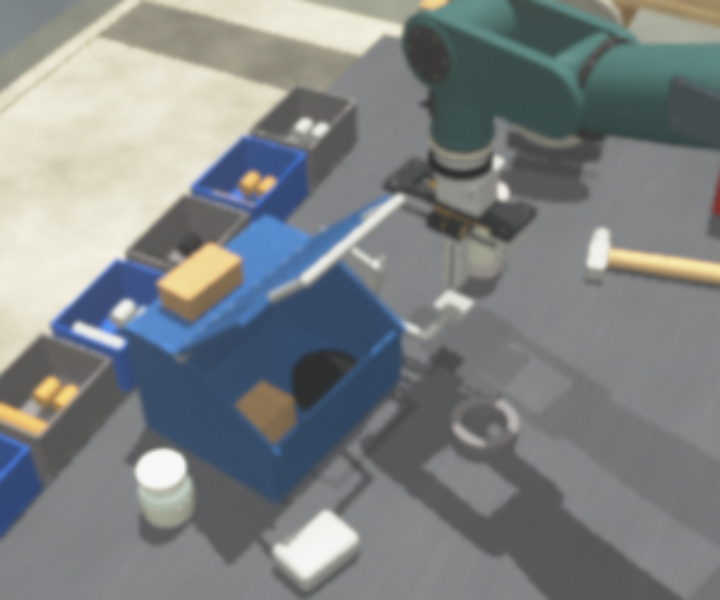

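The door stays locked up by itself (flap about 1.32, unchanged from 6.8 to 8.5 s), and the fingertips are above the pedal. Next I press it.

>>> servo_tool(series="1 0 0 1.5 0;1 0 0 2.5 0;1 0 0 3.2 0;1 0 0 3.8 0;1 0 0 4.4 0;1 0 0 5 0;1 0 0 5.2 0;1 0 0 5.2 0;1 0 0 5.2 0;1 0 0 5.2 0;1 0 0 5.2 0;1 0 0 5.2 0;1 0 0 5.2 0;1 0 0 5.2 0")

```text
time: 9.65
tool_pos: [0.5477, -0.1266, 0.0567]
ee_rot: [3.141, 0.0, 1.416]
wrist_force: [-0.1, -0.1, 3.1]
width: 0.0005
```

```bash
python3 look.py side6
```

```text
9.7 [ 0.54768143 -0.12661366  0.05669492] [-0.14864422  0.17736056  3.21749595] 0.0005431734936319705 [ 0.001 -0.    -0.001  0.001 -0.    -0.   ]
n 239 flap from bar (median,10,90%) [0.973 0.945 0.987] r 0.21685292617334526
blue [ 70   6   0   0   0   0   0   0   0   0  93 975 405 188 101  16   0]
```

>>> servo_tool(series="1 0 0 -2 0;1 0 0 -6 0;1 0 0 -10 0;1 0 0 -14 0;1 0 0 -18 0;1 0 0 -22 0;1 0 0 -26 0;1 0 0 -28 0;0 0 0 -28 0;0 0 0 -28 0;0 0 0 -28 0;0 0 0 -28 0;0 0 0 -28 0;0 0 0 -28 0")

```text
time: 10.87
tool_pos: [0.547, -0.1264, 0.3345]
ee_rot: [-3.138, -0.001, 1.416]
wrist_force: [-0.2, 0.3, 0.1]
width: 0.0369
```

```bash
python3 look.py side7; sleep 0; python3 look.py side7b
```

```text
10.9167 [ 0.54712217 -0.1264187   0.33501303] [-0.02398828  0.56509373 -0.20492189] 0.04106085217052115 [ 0.    -0.007 -0.014  0.002  0.003 -0.002]
n 243 flap from bar (median,10,90%) [0.917 0.893 0.933] r 0.21584788491925133
blue [ 46   1   0   0   0   0   0   0   0   7 735 713 285 149  73   2   0]
10.9667 [ 0.54722103 -0.12645719  0.33544915] [-0.57489864 -0.28338739 -0.08760098] 0.04442684154393402 [-0.002 -0.004 -0.012 -0.001  0.001  0.   ]
n 236 flap from bar (median,10,90%) [0.918 0.894 0.931] r 0.21526746962726895
blue [ 36   4   0   0   0   0   0   0   0  13 726 716 286 149  75   3   0]
```

View pics/side7b.png

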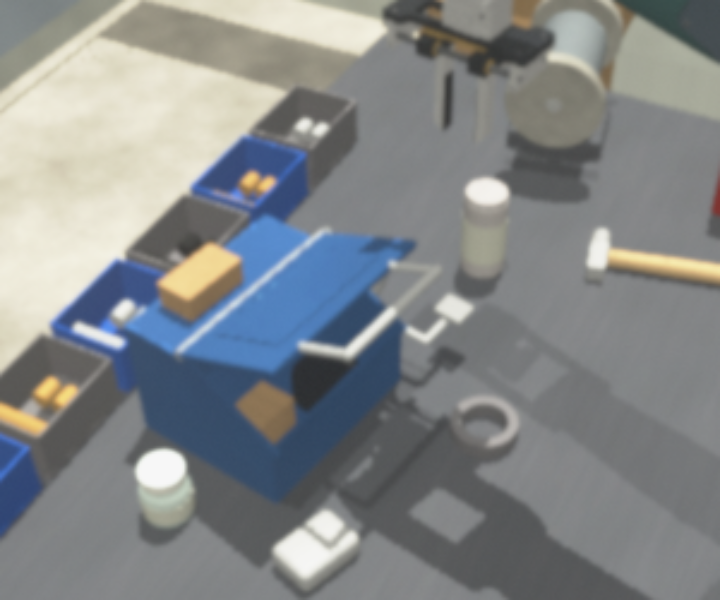

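>>> servo_tool(series="0 3 -1 0 0;0 6 -2 0 0;0 9.5 -3 0 0;0 13 -4 0 0;0 16.5 -5 0 0;0 19.5 -5.8 0 0;0 20.6 -6 0 0;0 20.6 -6 0 0;0 20.6 -6 3 0;0 20.6 -6 6 0;0 20.6 -6 8.5 0;0 20.6 -6 10 0;0 20.6 -6 10.5 0;0 20.6 -6 10.5 0;0.6 20.6 -6 10.5 0;1 20.6 -6 10.5 0;1 20.6 -6 10.5 0;1 20.6 -6 10.5 0;1 20.6 -6 10.5 0;1 20.6 -6 10.5 0")

```text
time: 12.63
tool_pos: [0.5226, 0.0859, 0.232]
ee_rot: [3.135, -0.0, 1.415]
wrist_force: [3.6, -0.1, -1.7]
width: 0.011
```

```bash
python3 look.py side8
```

```text
12.6833 [0.52249431 0.08591769 0.23181295] [ 7.66281977 -1.04187771 -2.33064791] 0.01084365307109452 [-0.     0.001  0.001  0.001  0.004 -0.   ]
n 161 flap from bar (median,10,90%) [0.916 0.895 0.934] r 0.21703816700537906
blue [ 37   2   0   0   0   0   0   0   0  10 613 636 283 147  60   3   0]
```

View pics/side8.png

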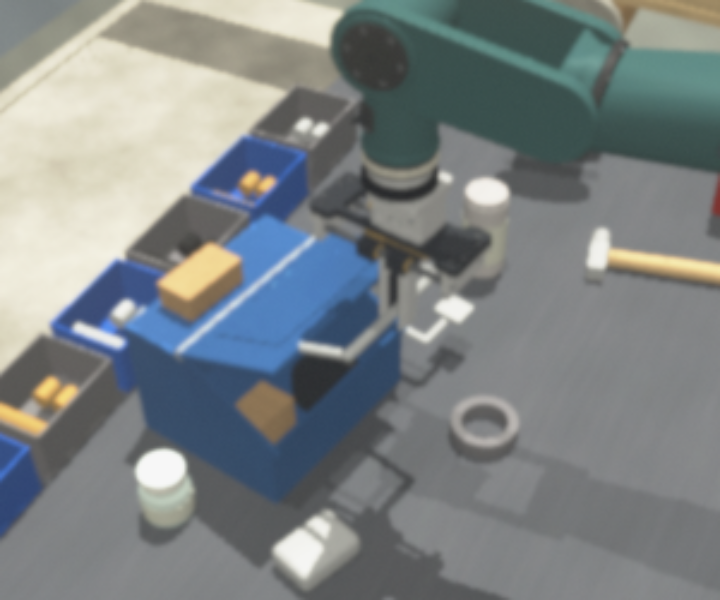

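>>> servo_tool(series="1 0 0.1 0.5 0;1 0 -0.2 1 0;1 0 -0.5 2 0;1 0 -0.8 3 0;1 0 -1.1 4.1 0;1 0 -1.25 5.2 0;1 0 -1.4 6.2 0;1 0 -1.4 6.2 0")

```text
time: 13.35
tool_pos: [0.5069, 0.0885, 0.1667]
ee_rot: [3.14, -0.0, 1.416]
wrist_force: [7.8, 0.3, -1.8]
width: 0.0109
```

```bash
python3 look.py side9
```

```text
13.4 [0.50692356 0.08844516 0.1673191 ] [ 7.02966286 -0.58126006 -1.96032461] 0.011039219381312483 [-0.002 -0.003 -0.02  -0.001  0.021 -0.002]
n 143 flap from bar (median,10,90%) [0.599 0.579 0.612] r 0.21221117047145116
blue [ 20   0   0   0   0   0  19 961 602 287 164  72  16   0   0   0   0]
```

>>> servo_tool(series="1 0 0.1 0.5 0;1 0 0.2 1.1 0;1 0 0.2 2.1 0;1 0 0.25 3.2 0;1 0 0.3 4.3 0;1 0 0.45 5.3 0;1 0 0.6 6.4 0;1 0 0.85 7.4 0;1 0 1.15 8.5 0;1 0 1.5 9.5 0;1 0 1.7 10 0;1 0 1.9 10.5 0;1 0 2.1 10.8 0;1 0 2.1 10.8 0")

```text
time: 14.57
tool_pos: [0.525, 0.0856, 0.0589]
ee_rot: [-3.136, 0.0, 1.416]
wrist_force: [-4.3, 2.3, -2.1]
width: 0.0111
```

```bash
python3 look.py side10
```

```text
14.6167 [0.52490077 0.08558573 0.05904363] [-5.29758887  2.78920289 -2.6704803 ] 0.01121732503126661 [ 0.    -0.004 -0.     0.002  0.004  0.001]
n 137 flap from bar (median,10,90%) [0.096 0.073 0.116] r 0.20956425795924763
blue [  0  14 913 700 396 175  55  13  21   0   0   0   0   0   0   0   0]
```

>>> servo_tool(series="1 0 -0.1 0.1 0;1 0 -0.1 0.3 0;1 0 0 0.5 0;1 0 0.1 0.7 0;1 0 0.2 0.85 0;1 0 0.3 1 0;1 0 0.3 1.15 0;1 0 0.4 1.3 0;1 0 0.45 1.4 0;1 0 0.5 1.5 0;1 0 0.5 1.6 0;1 0 0.5 1.6 0")

```text
time: 15.62
tool_pos: [0.5317, 0.0845, 0.0449]
ee_rot: [-3.141, -0.0, 1.416]
wrist_force: [-3.0, 3.1, -1.3]
width: 0.0109
```

```bash
python3 look.py side11
```

```text
15.6667 [0.53167414 0.08452909 0.04492712] [-2.73878829  3.18317675 -1.70488644] 0.011108094400770995 [-0.001 -0.    -0.001  0.001  0.002  0.   ]
n 133 flap from bar (median,10,90%) [0.025 0.006 0.04 ] r 0.21022465019582484
blue [  0 628 775 446 227  98  12  22   0   0   0   0   0   0   0   0   0]
```

>>> servo_tool(series="1 0 0.05 0.1 0;1 0 0.1 0.2 0;1 0 0.15 0.3 0;1 0 0.2 0.4 0;1 0 0.25 0.5 0;1 0 0.25 0.5 0")

```text
time: 16.17
tool_pos: [0.5319, 0.0845, 0.0441]
ee_rot: [-3.137, 0.0, 1.416]
wrist_force: [-16.2, 3.3, 20.1]
width: 0.011
```

```bash
python3 look.py side12
```

```text
16.2167 [0.53194711 0.08451038 0.04409493] [-16.90160732   2.48618603  18.84033209] 0.010818234931368105 [-0.    -0.003  0.003 -0.    -0.003  0.001]
n 129 flap from bar (median,10,90%) [0.022 0.004 0.041] r 0.2100979068894419
blue [  0 643 779 442 220  77  24  17   0   0   0   0   0   0   0   0   0]
```

The door is against its stop (about 20 N up at z = 0.044, no more travel). I'll ease off, open and withdraw.

>>> servo_tool(series="1 0 -0.2 -0.3 0;1 0 -0.2 -0.3 0;0.6 0 -0.2 -0.3 0;0.2 0 -0.2 -0.3 0;0 0 -0.2 -0.3 0;0 0 -0.2 -0.3 0;0 0 -0.2 -0.3 0;0 0 -0.2 -0.3 0;0 0 -0.2 -1.5 0;0 0 -0.2 -3 0;0 0 -0.2 -6 0;0 0 -0.2 -10 0;0 0 -0.2 -14 0;0 0 -0.2 -18 0;0 0 -0.2 -22 0;0 0 -0.2 -26 0;0 0 -0.2 -28 0;0 0 -0.2 -28 0")

```text
time: 17.72
tool_pos: [0.534, 0.0844, 0.3287]
ee_rot: [3.128, -0.003, 1.416]
wrist_force: [0.3, -0.9, 0.5]
width: 0.0469
```

```bash
python3 look.py side13
```

```text
17.7667 [0.53334608 0.08434664 0.32498156] [ 0.28256312 -0.60526925  0.16770324] 0.04692418347764568 [ 0.002  0.033  0.108 -0.001 -0.021  0.001]
n 221 flap from bar (median,10,90%) [0.023 0.004 0.042] r 0.2086361266625762
blue [   3 1151 1191  475  228   79   19    1    0    0    0    0    0    0
    0    0    0]
```

View pics/side13.png

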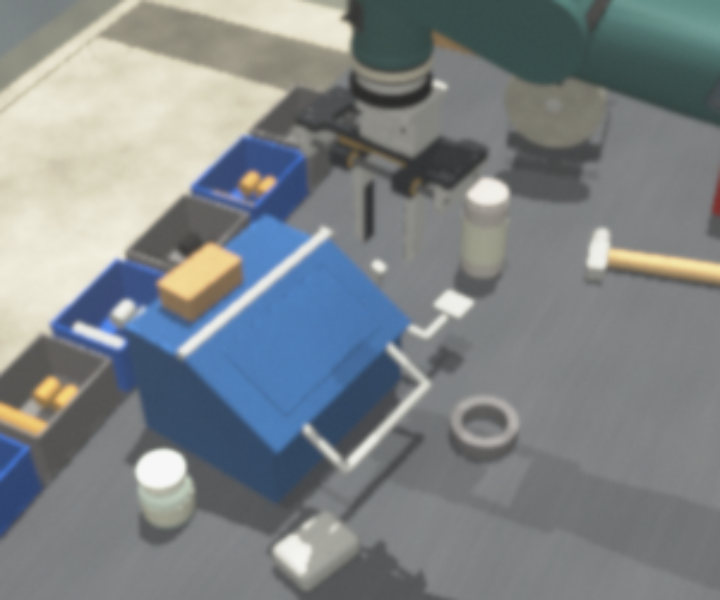

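The view shows the door flush on the locker, its angle unchanged since it was pressed on its stop. The block, tape, jar, can, carton and hammer look where they were, and the gripper is clear. I'm handing in.

```bash
python3 -c "
from h import *
print(robot.get_obs()['qvel'].round(3)); print(robot.close_job())"
```

```text
[ 0.002  0.033  0.108 -0.001 -0.021  0.001]
the job is handed in; nothing more can be done
None
```

The job is done and handed in at about 17.8 s of the 56 s allowed.

- **Raising:** I gripped the bar and raised the door to about 1.37 rad, then let go. The stay alone held it, reading 1.32 at 6.8 s and again at 8.5 s.
- **Lowering:** I pressed the pedal about 21 mm with roughly 3 N. The door sank to about 0.92. I gripped the bar again and lowered it slowly until it met its stop, where I felt about 20 N. I then eased off, let go and withdrew.

**Last checks:**
- After release the door read 0.023 rad by depth. It read the same while pressed on the stop, so I take this as measurement bias of about 0.02, not a gap. The picture shows the door flush.
- In the last side view the block, tape, jar, can, carton and hammer looked unmoved. This was by eye only. The wrench was outside that crop, but the arm never went near it.
- Two things did not match. After unlocking, the door stayed at about 0.92 for the roughly 2 s I watched, though the text says it sinks to 0.4–0.6. The bar's height in the jaws also differed by about 1 cm between the two grips, which did no harm.

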